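Refill the counter rack in reverse order

TASK

Move the four tea and sugar containers from the dark serving tray into the pockets of the light wooden counter rack, one to a pocket, in the reverse of their order on the tray, so that a guest across the counter sees them as you see them now: seen from the robot, the leftmost on the tray goes into the rightmost pocket, the second from the left into the second from the right, and so on. Each must end up standing upright on the floor of its pocket, and none may be tipped over on the way.

Things in the scene. Friction and masses are not known exactly. Their poses are not given: they have to be found in the camera images.
- round_tin: Tea caddy: plain round aluminium tin, diameter 54 mm at its lid (upper 22 mm), 52 mm below, flat top, 88 mm tall. About 160 g, lid fast. Starts standing upright on a coaster of the tray. Origin at the centre of its underside, z up.
- square_tin: Square tin of bright steel with a darker flat steel lid, 52 x 52 mm (lid 54 x 54 mm, the upper 18 mm), 78 mm tall; its x and y axes are square to its sides. About 180 g, lid fast. Starts standing upright on a coaster of the tray. Origin at the centre of its underside, z up.
- cork_jar: Round amber-glass jar, 60 mm diameter with straight sides up to 60 mm above its underside, then shoulders and a cork stopper 38 mm wide; 83 mm tall in all. About 220 g, lid fast. Starts standing upright on a coaster of the tray. Origin at the centre of its underside, z up.
- lidded_pot: Squat round white ceramic sugar pot, 64 mm diameter with straight sides up to 54 mm above its underside, low fixed lid with a ball knob 18 mm wide; 77 mm tall in all. About 240 g, lid fast. Starts standing upright on a coaster of the tray. Origin at the centre of its underside, z up.
- round_tin_coaster: The cork coaster on which the round tin stands at the start: 76 mm square, 5 mm thick, fixed to the tray; all four coasters look alike. Origin at the centre of its underside, top 5 mm above; it keeps marking that container's starting place in the row.
- square_tin_coaster: The cork coaster on which the square tin stands at the start: 76 mm square, 5 mm thick, fixed to the tray; all four coasters look alike. Origin at the centre of its underside, top 5 mm above; it keeps marking that container's starting place in the row.
- cork_jar_coaster: The cork coaster on which the cork jar stands at the start: 76 mm square, 5 mm thick, fixed to the tray; all four coasters look alike. Origin at the centre of its underside, top 5 mm above; it keeps marking that container's starting place in the row.
- lidded_pot_coaster: The cork coaster on which the lidded pot stands at the start: 76 mm square, 5 mm thick, fixed to the tray; all four coasters look alike. Origin at the centre of its underside, top 5 mm above; it keeps marking that container's starting place in the row.
- tray: Dark wooden serving tray, fixed, 116 mm (x) by 364 mm (y), rim 14 mm high, floor 6 mm above its origin, which is the centre of its underside. Its row of four coasters runs along its y axis, at y = +127.5, +42.5, -42.5 and -127.5 mm; +y is to the robot's left, give or take 0.15 rad. May lie nearer to the robot than the rack or beyond it.
- rack: Light wooden counter rack, fixed, 94 mm (x) by 349 mm (y), with four open-topped square pockets in a row along its y axis, centred at x = 0, y = +127.5, +42.5, -42.5 and -127.5 mm (all alike, 82 mm in x, at least 76 mm in y). Pocket floor 10 mm and top of the 6 mm walls 24 mm above its origin, which is the centre of its underside. +y is to the robot's left, give or take 0.15 rad.
Things that resemble listed ones, but are neither listed nor needed, are in the scene too. Leave any purple look-alike of the lidded_pot alone.

How it is judged (in metres and radians):
At the end, for the whole second after the job is handed in: Each container stands at rest in the rack pocket that mirrors its starting place on the tray (leftmost to rightmost and so on): within 16 mm of the pocket's centre along the row and 18 mm across it, its underside on the pocket floor (at most 4 mm above), upright within 0.08 rad (((y of round_tin_coaster in the frame of tray between 0.1075 and 0.1475 m and y of round_tin in the frame of rack between -0.1435 and -0.1115 m) or (y of round_tin_coaster in the frame of tray between 0.0225 and 0.0625 m and y of round_tin in the frame of rack between -0.0585 and -0.0265 m) or (y of round_tin_coaster in the frame of tray between -0.0625 and -0.0225 m and y of round_tin in the frame of rack between 0.0265 and 0.0585 m) or (y of round_tin_coaster in the frame of tray between -0.1475 and -0.1075 m and y of round_tin in the frame of rack between 0.1115 and 0.1435 m)) and x of round_tin in the frame of rack between -0.018 and 0.018 m and z of round_tin in the frame of rack between 0.005 and 0.014 m and angle between each of round_tin, square_tin, cork_jar, lidded_pot's own z axis and vertical below 0.08 rad and linear speed of each of round_tin, square_tin, cork_jar, lidded_pot below 0.02 m/s and ((y of square_tin_coaster in the frame of tray between 0.1075 and 0.1475 m and y of square_tin in the frame of rack between -0.1435 and -0.1115 m) or (y of square_tin_coaster in the frame of tray between 0.0225 and 0.0625 m and y of square_tin in the frame of rack between -0.0585 and -0.0265 m) or (y of square_tin_coaster in the frame of tray between -0.0625 and -0.0225 m and y of square_tin in the frame of rack between 0.0265 and 0.0585 m) or (y of square_tin_coaster in the frame of tray between -0.1475 and -0.1075 m and y of square_tin in the frame of rack between 0.1115 and 0.1435 m)) and x of square_tin in the frame of rack between -0.018 and 0.018 m and z of square_tin in the frame of rack between 0.005 and 0.014 m and ((y of cork_jar_coaster in the frame of tray between 0.1075 and 0.1475 m and y of cork_jar in the frame of rack between -0.1435 and -0.1115 m) or (y of cork_jar_coaster in the frame of tray between 0.0225 and 0.0625 m and y of cork_jar in the frame of rack between -0.0585 and -0.0265 m) or (y of cork_jar_coaster in the frame of tray between -0.0625 and -0.0225 m and y of cork_jar in the frame of rack between 0.0265 and 0.0585 m) or (y of cork_jar_coaster in the frame of tray between -0.1475 and -0.1075 m and y of cork_jar in the frame of rack between 0.1115 and 0.1435 m)) and x of cork_jar in the frame of rack between -0.018 and 0.018 m and z of cork_jar in the frame of rack between 0.005 and 0.014 m and ((y of lidded_pot_coaster in the frame of tray between 0.1075 and 0.1475 m and y of lidded_pot in the frame of rack between -0.1435 and -0.1115 m) or (y of lidded_pot_coaster in the frame of tray between 0.0225 and 0.0625 m and y of lidded_pot in the frame of rack between -0.0585 and -0.0265 m) or (y of lidded_pot_coaster in the frame of tray between -0.0625 and -0.0225 m and y of lidded_pot in the frame of rack between 0.0265 and 0.0585 m) or (y of lidded_pot_coaster in the frame of tray between -0.1475 and -0.1075 m and y of lidded_pot in the frame of rack between 0.1115 and 0.1435 m)) and x of lidded_pot in the frame of rack between -0.018 and 0.018 m and z of lidded_pot in the frame of rack between 0.005 and 0.014 m); the robot touches nothing.
It fails at once if the round tin is tipped by more than 0.7 rad (angle between round_tin's own z axis and vertical above 0.7 rad).
It fails at once if the square tin is tipped by more than 0.7 rad (angle between square_tin's own z axis and vertical above 0.7 rad).
It fails at once if the cork jar is tipped by more than 0.7 rad (angle between cork_jar's own z axis and vertical above 0.7 rad).
It fails at once if the lidded pot is tipped by more than 0.7 rad (angle between lidded_pot's own z axis and vertical above 0.7 rad).
It also fails if it takes over 96 s, if anything falls off the work surface, if the arm or the gripper's body presses on something with over 40 N, if the wrist force passes 120 N, or if a joint passes its speed limit or range.

ROBOT

A 6-joint arm with a two-finger parallel gripper is mounted at the origin on the work surface. World frame = base frame: x ahead of the robot, y to its left, z up, the work surface at z = 0. Lengths are in m, angles in degrees, forces in N, time in s.
With the tool pointing down it reaches from about 0.25 to 0.775 m from the base axis. Payload 4 kg.
Tool frame: the origin (TCP) lies midway between the tips of the shut fingers; the grasp point (between the pads) lies 19 mm behind it; z points along the fingers, y is the direction in which the jaws open and shut (so a half turn about z gives the same grasp; the last joint's range is limited). The gripper opens to 94 mm and grips with 3 to 60 N. Pads are 16 mm wide; open, the fingers measure 119 mm over their backs; the gripper's body (75 mm by 177 mm) begins 78 mm behind the grasp point.
Start: joints at [-79.876, 4.996, 78.535, -0, 96.463, -5.907], TCP at [0.152, -0.529, 0.206] pointing down, gripper open.
Joint ranges: [-177.83, 177.83], [-43.37, 116.18], [15.69, 146.23], [-61.86, 241.86], [9.47, 152.12], [-147.06, 147.06]. Speed limits (degrees/s): [159.86, 159.86, 180, 180, 180, 180].

INTERFACE

Orientations are given as a 3x3 rotation matrix whose columns are the frame's x, y, z axes.
In Python, from station import manip gives the robot as it stands.
- The arm moves only by the shell command python3 -m inch 'ROWS' [FORCE]. ROWS is a JSON object of lists of equal length, an entry for each row: "grip": the finger opening in m, from 0 to 0.094; "dp": the shift along the world's x, y, z in m, a list of three; "yaw": the turn about the world's z in rad. A call has 1 to 5 rows; each row shifts and turns the commanded pose from where the row before left it; what a row does not reach is not made up. A row lasts 1/10 s, in which the tool goes at most 50 mm and 8.59 degrees, less where a joint would pass 70% of its speed; a pose out of reach is approached as far as the arm can. A call with a gripper value outside its range is refused whole. The fingers move at their own pace and stop on an object; FORCE is the grip in N (left out, the last holds). Time passes only in rows, so rows that do not move let the fingers close. It gives the time, the measured TCP pose, the force and the opening at its end, in the units of the state.
- manip.get_state(): the state, without advancing time (a new reading comes with each control period).
- manip.camera(name): name is "side" or "top" or "wrist"; returns a dict with "img" (400x640x3 uint8, red, green, blue), "vertical_fov" (degrees; the focal length in pixels is half the picture's height over the tangent of half this angle, whatever the lens; pixels are square), "cx", "cy" (the principal point, pixels), "dist_coeffs" ([k1, k2, p1, p2, k3] as OpenCV has them; the pictures are not rectified), "rvec" (rotation vector, rad) and "tvec" (3), from world to camera coordinates, as OpenCV has them; the wrist camera has in their place "tool_from_camera" (4x4, takes a point from camera to tool coordinates, whose origin is the TCP and whose axes are the flange's). Camera axes: x right, y down, z forward; pixel columns grow to the right and rows downward; lengths in m; the calibration is good to about 2 mm. A picture is of the moment at which its call begins: read the wrist's pose just before it. There is no depth.
- manip.finish_job(): hands the job in, once; it reports no verdict.
The state is a dict: "clock": time; "joints": joint angles; "dq": joint speeds; "tau": joint torques, N m; "tcp_pos": TCP position; "tcp_rot": TCP orientation; "wrist_force": force on the tool from outside, world axes, zero at the start; "ft_torque": the same for the moment, N m; "finger_gap": finger opening in m.
Only numpy, scipy, OpenCV 4.12 (cv2) and the standard library are available. Lean on these libraries where they do the work, as an engineer would, in place of code of your own. Each camera call takes 0.05 s, during which the arm holds its last target.

## Working session

There is one attempt and no reset: what is moved stays moved. The work goes in short steps, Python scripts to look and compute and a shell command to move; the robot and the scene stay as the last step left them, time stands still between calls to the robot, and variables do not carry over. Pictures are saved under pics/ and viewed, and the job is handed in when it is done.

```bash
mkdir -p pics; ls; cat > h.py <<'E'
import numpy as np, cv2
from station import manip
def cam(n):
    c=manip.camera(n); f=200/np.tan(np.radians(c['vertical_fov']/2))
    c['K']=np.array([[f,0,c['cx']],[0,f,c['cy']],[0,0,1.]]); c['d']=np.array(c['dist_coeffs'],float)
    if n!='wrist':
        c['R']=cv2.Rodrigues(np.array(c['rvec'],float))[0]; c['t']=np.array(c['tvec'],float).ravel()
    else:
        s=manip.get_state(); T=np.array(c['tool_from_camera']); Rt=np.array(s['tcp_rot']); 
        Rwc=Rt@T[:3,:3]; p=Rt@T[:3,3]+np.array(s['tcp_pos']); c['R']=Rwc.T; c['t']=-Rwc.T@p
    return c
def ray(c,px,z):
    u=cv2.undistortPoints(np.array(px,float).reshape(-1,1,2),c['K'],c['d']).reshape(-1,2)
    o=-c['R'].T@c['t']; out=[]
    zs=np.broadcast_to(z,len(u))
    for q,zz in zip(u,zs):
        d=c['R'].T@np.array([q[0],q[1],1]); out.append(o+d*(zz-o[2])/d[2])
    return np.array(out)
def proj(c,P):
    return cv2.projectPoints(np.array(P,float).reshape(-1,1,3),cv2.Rodrigues(c['R'])[0],c['t'],c['K'],c['d'])[0].reshape(-1,2)
def save(c,name,crop=None,s=1):
    im=c['img'][:,:,::-1]
    if crop: x0,y0,x1,y1=crop; im=im[y0:y1,x0:x1]
    cv2.imwrite('pics/'+name+'.png',cv2.resize(im,None,fx=s,fy=s,interpolation=cv2.INTER_CUBIC))
E
python3 - <<'E'
from h import *
for n in ('top','side','wrist'):
    c=cam(n); save(c,n+'0'); print(n,-c['R'].T@c['t'],c['R'][2],c['K'][0,0],c['d'])
s=manip.get_state();print(s['clock'],s['tcp_pos'],s['tcp_rot'],s['finger_gap'])
E
```

```text
pics
top [0.52149221 0.0037524  0.79035333] [ 1.67447372e-02  2.26604688e-04 -9.99859771e-01] 397.83594921640554 [-0.02831152  0.          0.          0.          0.        ]
side [0.33399562 0.39950861 0.52001646] [ 0.32852062 -0.6146735  -0.71711275] 372.18925492198156 [-0.01381006  0.          0.          0.          0.        ]
wrist [ 0.23248708 -0.50391526  0.38329658] [-0.27475678 -0.07676543 -0.95844446] 348.38329749140195 [-0.00565426  0.          0.          0.          0.        ]
0.15 [ 0.15178369 -0.52819976  0.20456259] [[ 9.61125321e-01  2.76112321e-01 -3.22479238e-04]
 [ 2.76112463e-01 -9.61123829e-01  1.70068949e-03]
 [ 1.59638843e-04 -1.72361627e-03 -9.99998502e-01]] 0.09376386002449069
```

View pics/top0.png

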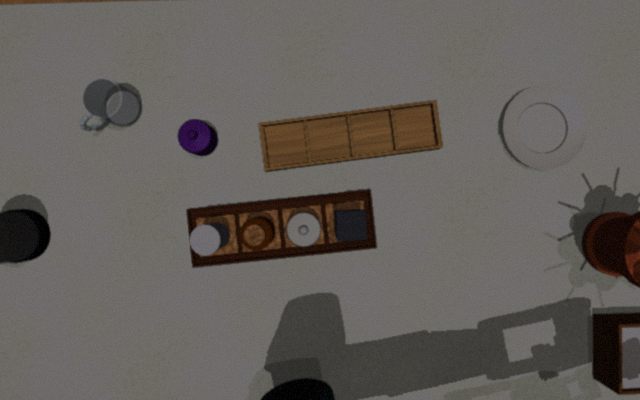

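View pics/side0.png

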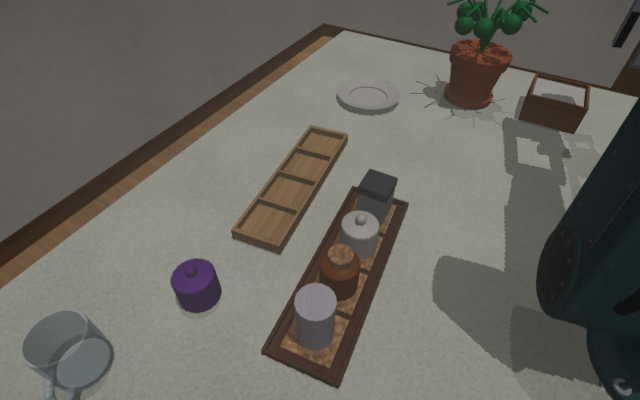

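The top view shows the tray (light-brown coasters) at (282,228) and the rack at (350,135), further from the robot. From left to right on the tray: round tin (205,240), cork jar (257,233), lidded pot (303,229), square tin (350,224). The purple pot (197,137) is the look-alike to leave alone. I'll enlarge the view for measuring.

```bash
python3 - <<'E'
from h import *
c=cam('top'); save(c,'tray1',(180,180,385,275),3.9); save(c,'rack1',(250,90,450,180),4)
E
```

```text
(no output)
```

View pics/tray1.png

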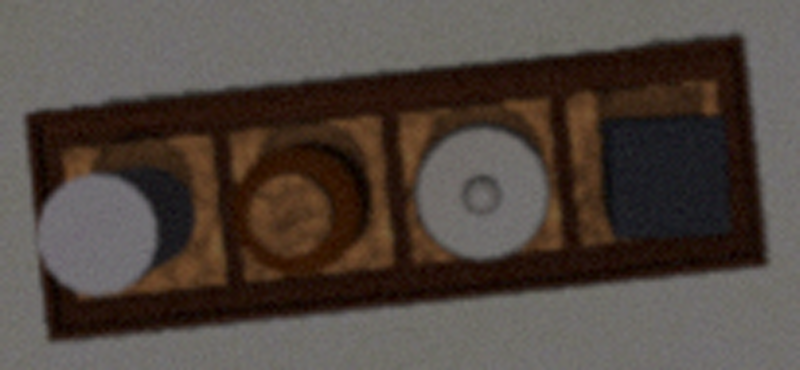

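View pics/rack1.png

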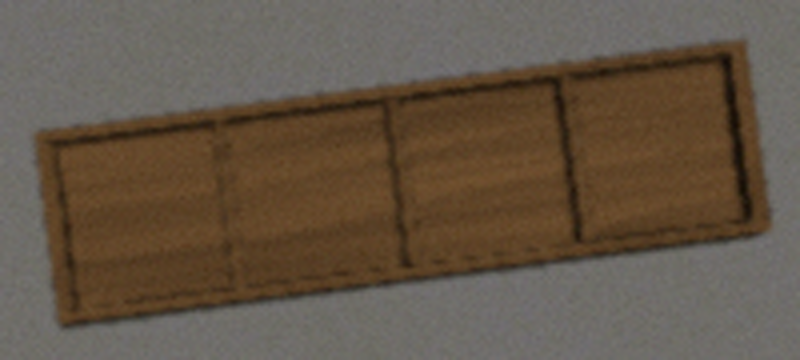

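```bash
python3 - <<'E'
from h import *
c=cam('top')
def rect(px,z):
    P=ray(c,px,z)[:,:2]; print(np.round(P,4)); ctr=P.mean(0)
    v=(P[0]+P[3]-P[1]-P[2])/2; w=(P[0]+P[1]-P[2]-P[3])/2
    yaw=np.arctan2(-v[0],v[1]); print('ctr',ctr,'len',np.hypot(*v),'wid',np.hypot(*w),'yaw',yaw, np.arctan2(w[1],w[0]))
    R=np.array([[np.cos(yaw),-np.sin(yaw)],[np.sin(yaw),np.cos(yaw)]])
    for y in (.1275,.0425,-.0425,-.1275): print(' slot',y,np.round(ctr+R@[0,y],4))
    return ctr,R
t=np.array([(28,115),(742,38),(765,263),(50,338)])/3.9+180
ct,R=rect(t,.014)
rk=np.array([(37,133),(745,42),(769,230),(62,325)])/4+np.array([250,90])
rect(rk,.024)
o=np.array([(97,235),(288,214),(482,195),(482,193),(669,176)])/3.9+180
P=ray(c,o,[.099,.094,.088,.065,.089]); print(np.round(P,4)); print('in tray',np.round((P[:,:2]-ct)@R,4))
sq=np.array([(608,118),(725,115),(732,234),(611,238)])/3.9+180
rect(sq,.089)
# diameters
e=ray(c,np.array([(38,235),(158,235),(414,193),(550,193),(232,210),(368,210)])/3.9+180,[.099,.099,.065,.065,.071,.071]); print(e)
E
```

```text
[[ 0.5037  0.2507]
 [ 0.5384 -0.1077]
 [ 0.4258 -0.1177]
 [ 0.392   0.2405]]
ctr [0.46496558 0.06641751] len 0.3599171972659253 wid 0.11263547717717286 yaw 0.09512464339201143 0.0899602200800222
 slot 0.1275 [0.4529 0.1933]
 slot 0.0425 [0.4609 0.1087]
 slot -0.0425 [0.469  0.0241]
 slot -0.1275 [ 0.4771 -0.0605]
[[ 0.6692  0.1067]
 [ 0.7101 -0.2372]
 [ 0.6184 -0.2471]
 [ 0.5761  0.0953]]
ctr [ 0.64345666 -0.07056409] len 0.345647106957968 wid 0.0930094578239721 yaw 0.12060951130430907 0.11437647419289348
 slot 0.1275 [0.6281 0.056 ]
 slot 0.0425 [ 0.6383 -0.0284]
 slot -0.0425 [ 0.6486 -0.1128]
 slot -0.1275 [ 0.6588 -0.1971]
[[ 0.4519  0.1931  0.099 ]
 [ 0.4599  0.1084  0.094 ]
 [ 0.4671  0.0215  0.088 ]
 [ 0.4662  0.022   0.065 ]
 [ 0.4748 -0.0631  0.089 ]]
in tray [[-0.001   0.1273]
 [-0.001   0.0423]
 [-0.0022 -0.045 ]
 [-0.003  -0.0443]
 [-0.0025 -0.1299]]
[[ 0.5013 -0.0359]
 [ 0.502  -0.0888]
 [ 0.4483 -0.0913]
 [ 0.4471 -0.0366]]
ctr [ 0.47465943 -0.06312145] len 0.05380212772515755 wid 0.05397747971931533 yaw 0.017774100922042395 0.029565106343829865
 slot 0.1275 [0.4724 0.0644]
 slot 0.0425 [ 0.4739 -0.0206]
 slot -0.0425 [ 0.4754 -0.1056]
 slot -0.1275 [ 0.4769 -0.1906]
[[ 0.4521172   0.21953071  0.099     ]
 [ 0.45161996  0.16578862  0.099     ]
 [ 0.4665671   0.05378583  0.065     ]
 [ 0.46586852 -0.00972341  0.065     ]
 [ 0.46003169  0.1378528   0.071     ]
 [ 0.45938277  0.07476597  0.071     ]]
```

Measured sizes match the specification: tray 360×113, rack 346×93, tin diameter 54, lid 54. All containers sit within about 3 mm of their coaster centres. I'll grasp with the jaws across the row, at about 41 mm above each underside. First I move above the round tin.

```bash

python3 -m inch '{"grip":[0.094,0.094,0.094,0.094,0.094],"dp":[[0.005,0.03,0],[0.01,0.037,0],[0.01,0.037,0],[0.015,0.037,0],[0.015,0.037,0]],"yaw":[0.1,0.14,0.14,0.14,0.14]}' 15
python3 -m inch '{"grip":[0.094,0.094,0.094,0.094,0.094],"dp":[[0.016,0.037,0],[0.016,0.037,0],[0.016,0.037,0],[0.016,0.037,0],[0.016,0.037,0]],"yaw":[0.14,0.14,0.14,0.14,0.14]}'
```

```text
clock: 0.75
tcp_pos: [0.207, -0.3491, 0.2054]
tcp_rot: [[0.586, 0.81, 0.0], [0.81, -0.586, 0.0], [0.0, 0.0, -1.0]]
wrist_force: [0.2, -1.5, 0.1]
finger_gap: 0.0942
clock: 1.25
tcp_pos: [0.2871, -0.1641, 0.2056]
tcp_rot: [[-0.074, 0.997, 0.001], [0.997, 0.074, -0.0], [-0.001, 0.001, -1.0]]
wrist_force: [0.1, -1.0, -0.6]
finger_gap: 0.0938
```

```bash

python3 -m inch '{"grip":[0.094,0.094,0.094,0.094,0.094],"dp":[[0.0165,0.0357,0],[0.0165,0.0357,0],[0.0165,0.0357,0],[0.0165,0.0357,0],[0.0165,0.0357,0]],"yaw":[0.02,0,0,0,0]}'
python3 -m inch '{"grip":[0.094,0.094,0.094,0.094,0.094],"dp":[[0.0165,0.0357,0],[0.0165,0.0357,0],[0.0165,0.0357,0],[0.0165,0.0357,0],[0.0165,0.0357,0]],"yaw":[0,0,0,0,0]}'
python3 -m inch '{"grip":[0.094,0.094],"dp":[[0,0,0],[0,0,0]],"yaw":[0,0]}'
python3 - <<'E'
from h import *
c=cam('wrist'); save(c,'w1'); print(np.round(proj(c,[(.452,.193,.099),(.460,.1085,.094),(.467,.022,.088)]),1))
E
```

```text
clock: 1.75
tcp_pos: [0.3697, 0.0146, 0.2057]
tcp_rot: [[-0.089, 0.996, 0.001], [0.996, 0.089, -0.0], [-0.0, 0.001, -1.0]]
wrist_force: [0.4, -1.0, -0.2]
finger_gap: 0.094
clock: 2.25
tcp_pos: [0.4522, 0.1931, 0.2054]
tcp_rot: [[-0.089, 0.996, 0.0], [0.996, 0.089, -0.0], [-0.0, 0.0, -1.0]]
wrist_force: [-0.1, 0.3, -0.9]
finger_gap: 0.0939
clock: 2.45
tcp_pos: [0.4516, 0.1916, 0.2049]
tcp_rot: [[-0.09, 0.996, -0.001], [0.996, 0.09, -0.001], [-0.001, -0.002, -1.0]]
wrist_force: [0.8, -0.3, -0.4]
finger_gap: 0.094
[[323.6 199. ]
 [323.9 284.6]
 [323.1 356.9]]
```

View pics/w1.png

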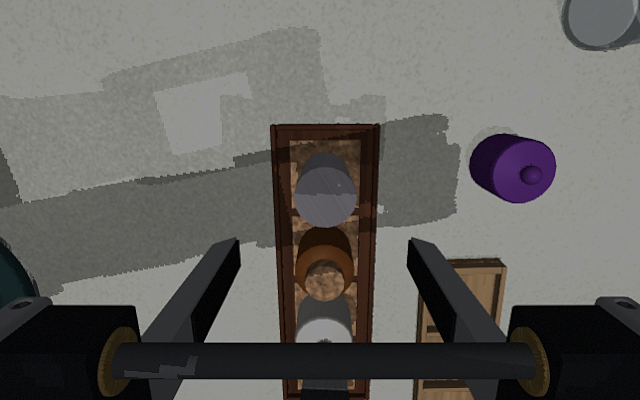

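Wrist view: tin lid centre at (326,198) and cork at (327,281), matching the predicted (324,199) and (324,285). Descending and gripping.

```bash

python3 -m inch '{"grip":[0.094,0.094,0.094,0.094,0.094],"dp":[[0,0,-0.025],[0,0,-0.035],[0,0,-0.035],[0,0,-0.03],[0,0,-0.02]],"yaw":[0,0,0,0,0]}'
python3 -m inch '{"grip":[0.094,0.094,0.094],"dp":[[0,0,-0.017],[0,0,-0.01],[0,0,0]],"yaw":[0,0,0]}'
python3 -m inch '{"grip":[0.04,0.04,0.04,0.04,0.04],"dp":[[0,0,0],[0,0,0],[0,0,0],[0,0,0],[0,0,0]],"yaw":[0,0,0,0,0]}' 20
```

```text
clock: 3.0
tcp_pos: [0.4503, 0.1893, 0.0584]
tcp_rot: [[-0.087, 0.996, -0.002], [0.996, 0.087, -0.001], [-0.001, -0.003, -1.0]]
wrist_force: [0.4, 0.5, -0.4]
finger_gap: 0.0942
clock: 3.3
tcp_pos: [0.4507, 0.19, 0.0325]
tcp_rot: [[-0.087, 0.996, -0.002], [0.996, 0.087, -0.001], [-0.001, -0.002, -1.0]]
wrist_force: [-0.3, 1.1, -0.9]
finger_gap: 0.0941
clock: 3.8
tcp_pos: [0.4521, 0.1915, 0.0339]
tcp_rot: [[-0.089, 0.996, 0.001], [0.996, 0.089, 0.0], [0.0, 0.001, -1.0]]
wrist_force: [0.4, -0.4, -0.1]
finger_gap: 0.0576
```

```bash

python3 -m inch '{"grip":[0.04,0.04,0.04],"dp":[[0,0,0],[0,0,0],[0,0,0]],"yaw":[0,0,0]}' 20
python3 -m inch '{"grip":[0.04,0.04,0.04,0.04,0.04],"dp":[[0,0,0.01],[0,0,0.025],[0,0,0.03],[0,0,0.03],[0,0,0.02]],"yaw":[0,0,0,0,0]}'
```

```text
clock: 4.1
tcp_pos: [0.4522, 0.1915, 0.0338]
tcp_rot: [[-0.089, 0.996, 0.001], [0.996, 0.089, 0.0], [0.0, 0.001, -1.0]]
wrist_force: [-0.2, -0.2, 1.8]
finger_gap: 0.0537
clock: 4.6
tcp_pos: [0.4523, 0.1915, 0.1511]
tcp_rot: [[-0.089, 0.996, 0.002], [0.996, 0.089, 0.001], [0.0, 0.002, -1.0]]
wrist_force: [0.1, 0.2, -0.8]
finger_gap: 0.0537
```

```bash

python3 - <<'E'
from h import *
c=cam('side'); save(c,'s2')
E
```

```text
(no output)
```

View pics/s2.png

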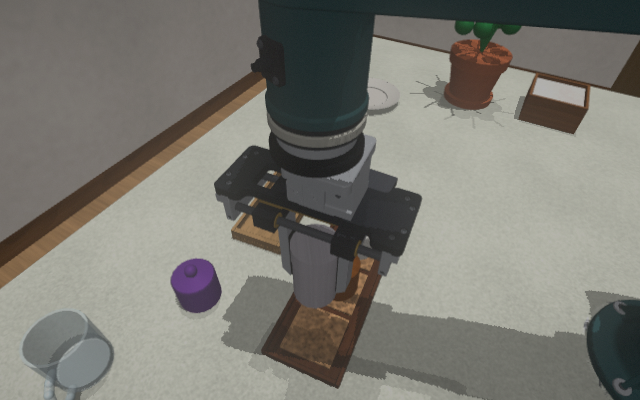

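The tin is held upright and its coaster at (310,330) is empty. Carrying it to the rightmost pocket (0.659, -0.197).

```bash

python3 -m inch '{"grip":[0.04,0.04,0.04,0.04,0.04],"dp":[[0.008,-0.014,0.003],[0.015,-0.028,0],[0.015,-0.028,0],[0.015,-0.028,0],[0.015,-0.028,0]],"yaw":[0.01,0.01,0.01,0,0]}'
python3 -m inch '{"grip":[0.04,0.04,0.04,0.04,0.04],"dp":[[0.015,-0.028,0],[0.015,-0.028,0],[0.015,-0.028,0],[0.015,-0.028,0],[0.015,-0.028,0]],"yaw":[0,0,0,0,0]}'
python3 -m inch '{"grip":[0.04,0.04,0.04,0.04,0.04],"dp":[[0.015,-0.028,0],[0.015,-0.028,0],[0.015,-0.028,0],[0.01,-0.02,0],[0.0085,-0.019,0]],"yaw":[0,0,0,0,0]}'
python3 -m inch '{"grip":[0.04,0.04],"dp":[[0,0,0],[0,0,0]],"yaw":[0,0]}'
```

```text
clock: 5.15
tcp_pos: [0.5197, 0.0643, 0.1506]
tcp_rot: [[-0.119, 0.993, -0.002], [0.993, 0.119, 0.0], [0.0, -0.002, -1.0]]
wrist_force: [0.7, 0.4, -2.0]
finger_gap: 0.0534
clock: 5.65
tcp_pos: [0.5948, -0.0757, 0.1504]
tcp_rot: [[-0.119, 0.993, -0.002], [0.993, 0.119, 0.001], [0.001, -0.002, -1.0]]
wrist_force: [0.9, 1.1, -2.0]
finger_gap: 0.0534
clock: 6.15
tcp_pos: [0.6582, -0.1987, 0.1498]
tcp_rot: [[-0.118, 0.993, -0.002], [0.993, 0.118, 0.001], [0.001, -0.002, -1.0]]
wrist_force: [0.4, 0.3, -1.6]
finger_gap: 0.0536
clock: 6.35
tcp_pos: [0.6578, -0.1973, 0.1501]
tcp_rot: [[-0.118, 0.993, -0.002], [0.993, 0.118, 0.002], [0.002, -0.002, -1.0]]
wrist_force: [-0.4, 0.3, -2.3]
finger_gap: 0.0538
```

```bash

python3 -m inch '{"grip":[0.04,0.04,0.04,0.04,0.04],"dp":[[0,0,-0.015],[0,0,-0.028],[0,0,-0.028],[0,0,-0.02],[0,0,-0.014]],"yaw":[0,0,0,0,0]}'
python3 -m inch '{"grip":[0.04,0.04,0.04,0.04],"dp":[[0,0,-0.004],[0,0,-0.003],[0,0,-0.002],[0,0,0]],"yaw":[0,0,0,0]}'
```

```text
clock: 6.85
tcp_pos: [0.6566, -0.1957, 0.0432]
tcp_rot: [[-0.12, 0.993, -0.004], [0.993, 0.12, 0.002], [0.002, -0.004, -1.0]]
wrist_force: [-0.0, 0.5, -1.2]
finger_gap: 0.0537
clock: 7.25
tcp_pos: [0.659, -0.1978, 0.0386]
tcp_rot: [[-0.119, 0.993, 0.002], [0.993, 0.119, -0.001], [-0.001, 0.002, -1.0]]
wrist_force: [-0.7, -0.1, -0.6]
finger_gap: 0.0536
```

```bash

python3 -m inch '{"grip":[0.04,0.04],"dp":[[0,0,0],[0,0,0]],"yaw":[0,0]}'
python3 -m inch '{"grip":[0.04,0.04,0.04],"dp":[[0,0,-0.002],[0,0,-0.002],[0,0,0]],"yaw":[0,0,0]}'
python3 - <<'E'
from h import *
c=cam('side'); save(c,'s3',(200,80,420,260),3.5)
E
```

```text
clock: 7.45
tcp_pos: [0.6589, -0.1979, 0.0384]
tcp_rot: [[-0.119, 0.993, 0.002], [0.993, 0.119, -0.001], [-0.001, 0.002, -1.0]]
wrist_force: [-0.1, -0.5, -0.8]
finger_gap: 0.0537
clock: 7.75
tcp_pos: [0.658, -0.1975, 0.0329]
tcp_rot: [[-0.119, 0.993, -0.001], [0.993, 0.119, 0.0], [0.0, -0.001, -1.0]]
wrist_force: [-0.0, 0.5, -2.0]
finger_gap: 0.0538
```

View pics/s3.png

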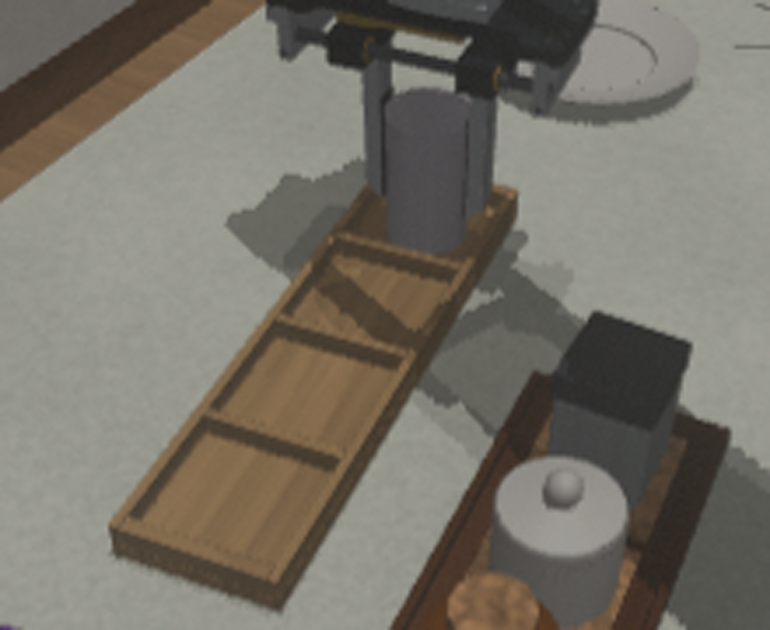

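The tin is in the rightmost pocket, its bottom hidden by the near wall at crop (425,250). It isn't clearly touching the floor yet, so I'll ease down until I see a contact force.

```bash

python3 -m inch '{"grip":[0.04,0.04,0.04],"dp":[[0,0,-0.001],[0,0,0],[0,0,0]],"yaw":[0,0,0]}'
python3 -m inch '{"grip":[0.04,0.04,0.04],"dp":[[0,0,-0.001],[0,0,0],[0,0,0]],"yaw":[0,0,0]}'
```

```text
clock: 8.1
tcp_pos: [0.6584, -0.1977, 0.0329]
tcp_rot: [[-0.119, 0.993, 0.0], [0.993, 0.119, -0.0], [-0.0, 0.0, -1.0]]
wrist_force: [-1.1, -0.3, 0.3]
finger_gap: 0.0536
clock: 8.4
tcp_pos: [0.6585, -0.1978, 0.0328]
tcp_rot: [[-0.119, 0.993, 0.001], [0.993, 0.119, -0.001], [-0.001, 0.001, -1.0]]
wrist_force: [-1.4, 0.5, 5.6]
finger_gap: 0.0535
```

Contact at TCP z≈0.033, with an upward force of 5.6 N. Releasing slowly, then retreating upward.

```bash

python3 -m inch '{"grip":[0.06,0.07,0.08,0.09,0.09],"dp":[[0,0,0],[0,0,0],[0,0,0],[0,0,0],[0,0,0]],"yaw":[0,0,0,0,0]}'
python3 -m inch '{"grip":[0.09,0.09,0.09,0.09,0.09],"dp":[[0,0,0.005],[0,0,0.02],[0,0,0.03],[0,0,0.035],[0,0,0.035]],"yaw":[0,0,0,0,0]}'
python3 -m inch '{"grip":[0.09,0.09],"dp":[[0,0,0.015],[0,0,0]],"yaw":[0,0]}'
python3 - <<'E'
from h import *
c=cam('side'); save(c,'s4',(200,80,420,260),3.5)
E
```

```text
clock: 8.9
tcp_pos: [0.6583, -0.1976, 0.0312]
tcp_rot: [[-0.119, 0.993, -0.0], [0.993, 0.119, 0.0], [0.0, -0.0, -1.0]]
wrist_force: [-1.0, 0.2, -0.2]
finger_gap: 0.0882
clock: 9.4
tcp_pos: [0.6582, -0.1976, 0.1579]
tcp_rot: [[-0.119, 0.993, -0.0], [0.993, 0.119, 0.0], [0.0, -0.0, -1.0]]
wrist_force: [0.9, -0.0, 0.2]
finger_gap: 0.09
clock: 9.6
tcp_pos: [0.6599, -0.1982, 0.1754]
tcp_rot: [[-0.119, 0.993, 0.007], [0.993, 0.119, -0.003], [-0.003, 0.006, -1.0]]
wrist_force: [-0.5, 0.5, 0.3]
finger_gap: 0.0898
```

View pics/s4.png

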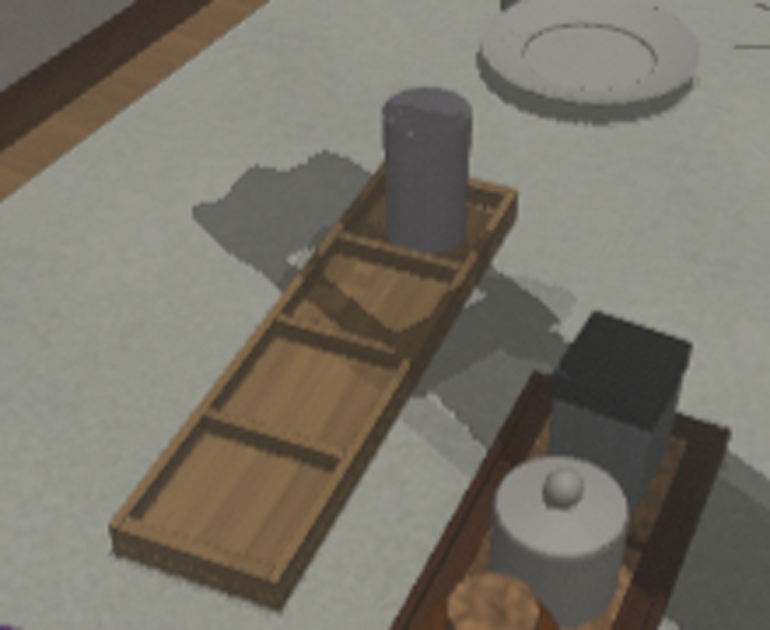

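The round tin stands upright, centred in its pocket (crop 428,170). Next is the cork jar at (0.460, 0.1085).

```bash

python3 -m inch '{"grip":[0.094,0.094,0.094,0.094,0.094],"dp":[[-0.01,0.015,0],[-0.02,0.031,0],[-0.02,0.031,0],[-0.02,0.031,0],[-0.02,0.031,0]],"yaw":[-0.01,-0.01,-0.01,0,0]}'
python3 -m inch '{"grip":[0.094,0.094,0.094,0.094,0.094],"dp":[[-0.02,0.031,0],[-0.02,0.031,0],[-0.02,0.031,0],[-0.02,0.031,0],[-0.02,0.031,0]],"yaw":[0,0,0,0,0]}'
python3 -m inch '{"grip":[0.094,0.094,0.094],"dp":[[-0.008,0.012,0],[0,0,0],[0,0,0]],"yaw":[0,0,0]}'
```

```text
clock: 10.15
tcp_pos: [0.5659, -0.0573, 0.1678]
tcp_rot: [[-0.088, 0.996, -0.006], [0.996, 0.089, 0.001], [0.002, -0.006, -1.0]]
wrist_force: [-0.8, 0.1, -0.6]
finger_gap: 0.0939
clock: 10.65
tcp_pos: [0.4658, 0.0973, 0.1682]
tcp_rot: [[-0.089, 0.996, -0.005], [0.996, 0.089, -0.0], [0.0, -0.005, -1.0]]
wrist_force: [0.3, 0.6, -0.1]
finger_gap: 0.0944
clock: 10.95
tcp_pos: [0.4604, 0.1077, 0.1703]
tcp_rot: [[-0.089, 0.996, -0.001], [0.996, 0.089, -0.001], [-0.001, -0.002, -1.0]]
wrist_force: [-0.3, -0.6, 0.1]
finger_gap: 0.0943
```

```bash

python3 -m inch '{"grip":[0.094,0.094,0.094,0.094,0.094],"dp":[[0,0,-0.02],[0,0,-0.03],[0,0,-0.03],[0,0,-0.03],[0,0,-0.017]],"yaw":[0,0,0,0,0]}'
python3 -m inch '{"grip":[0.094,0.094,0.094,0.094],"dp":[[0,0,-0.008],[0,0,-0.003],[0,0,0],[0,0,0]],"yaw":[0,0,0,0]}'
python3 -m inch '{"grip":[0.045,0.045,0.045,0.045,0.045],"dp":[[0,0,0],[0,0,0],[0,0,0],[0,0,0],[0,0,0]],"yaw":[0,0,0,0,0]}' 22
python3 -m inch '{"grip":[0.045,0.045,0.045],"dp":[[0,0,0],[0,0,0],[0,0,0]],"yaw":[0,0,0]}'
```

```text
clock: 11.45
tcp_pos: [0.4594, 0.1065, 0.0411]
tcp_rot: [[-0.087, 0.996, -0.005], [0.996, 0.087, -0.001], [-0.001, -0.005, -1.0]]
wrist_force: [0.8, 0.4, 0.2]
finger_gap: 0.0937
clock: 11.85
tcp_pos: [0.4616, 0.1082, 0.0347]
tcp_rot: [[-0.088, 0.996, 0.002], [0.996, 0.088, 0.0], [-0.0, 0.002, -1.0]]
wrist_force: [-0.3, 0.0, 0.7]
finger_gap: 0.0939
clock: 12.35
tcp_pos: [0.4602, 0.1084, 0.0336]
tcp_rot: [[-0.089, 0.996, -0.0], [0.996, 0.089, -0.0], [-0.0, -0.0, -1.0]]
wrist_force: [-0.2, 0.5, 1.6]
finger_gap: 0.0593
clock: 12.65
tcp_pos: [0.4602, 0.1084, 0.0336]
tcp_rot: [[-0.089, 0.996, -0.0], [0.996, 0.089, 0.0], [0.0, -0.0, -1.0]]
wrist_force: [-1.7, -0.3, 1.9]
finger_gap: 0.0593
```

```bash

python3 -m inch '{"grip":[0.045,0.045,0.045,0.045,0.045],"dp":[[0,0,0.01],[0,0,0.025],[0,0,0.03],[0,0,0.03],[0,0,0.023]],"yaw":[0,0,0,0,0]}'
python3 -m inch '{"grip":[0.045,0.045,0.045,0.045,0.045],"dp":[[0.01,-0.012,0],[0.02,-0.0235,0],[0.02,-0.0235,0],[0.02,-0.0235,0],[0.02,-0.0235,0]],"yaw":[0.01,0.01,0.01,0,0]}'
python3 -m inch '{"grip":[0.045,0.045,0.045,0.045,0.045],"dp":[[0.02,-0.0235,0],[0.02,-0.0235,0],[0.02,-0.0235,0],[0.02,-0.0235,0],[0.018,-0.021,0]],"yaw":[0,0,0,0,0]}'
python3 -m inch '{"grip":[0.045,0.045,0.045],"dp":[[0,0,0],[0,0,0],[0,0,0]],"yaw":[0,0,0]}'
```

```text
clock: 13.15
tcp_pos: [0.4608, 0.1084, 0.1534]
tcp_rot: [[-0.089, 0.996, 0.002], [0.996, 0.089, 0.0], [0.0, 0.002, -1.0]]
wrist_force: [1.0, 0.0, -2.5]
finger_gap: 0.0593
clock: 13.65
tcp_pos: [0.5509, 0.0014, 0.1513]
tcp_rot: [[-0.119, 0.993, -0.0], [0.993, 0.119, 0.0], [0.0, -0.0, -1.0]]
wrist_force: [0.4, -0.0, -1.1]
finger_gap: 0.0595
clock: 14.15
tcp_pos: [0.649, -0.1139, 0.1508]
tcp_rot: [[-0.118, 0.993, -0.001], [0.993, 0.118, 0.0], [0.0, -0.001, -1.0]]
wrist_force: [-0.1, -0.0, -2.2]
finger_gap: 0.0595
clock: 14.45
tcp_pos: [0.6479, -0.1118, 0.1513]
tcp_rot: [[-0.119, 0.993, -0.001], [0.993, 0.119, 0.001], [0.001, -0.001, -1.0]]
wrist_force: [-0.4, -0.2, -2.2]
finger_gap: 0.0596
```

```bash

python3 -m inch '{"grip":[0.045,0.045,0.045,0.045,0.045],"dp":[[0,-0.001,-0.015],[0,0,-0.028],[0,0,-0.028],[0,0,-0.02],[0,0,-0.016]],"yaw":[0,0,0,0,0]}'
python3 -m inch '{"grip":[0.045,0.045,0.045,0.045,0.045],"dp":[[0,0,-0.005],[0,0,-0.003],[0,0,-0.001],[0,0,0],[0,0,0]],"yaw":[0,0,0,0,0]}'
```

```text
clock: 14.95
tcp_pos: [0.6467, -0.1125, 0.0417]
tcp_rot: [[-0.12, 0.993, -0.003], [0.993, 0.12, 0.001], [0.001, -0.003, -1.0]]
wrist_force: [-0.2, 0.2, -2.8]
finger_gap: 0.0594
clock: 15.45
tcp_pos: [0.6492, -0.1138, 0.0368]
tcp_rot: [[-0.119, 0.993, 0.002], [0.993, 0.119, -0.001], [-0.001, 0.002, -1.0]]
wrist_force: [0.8, 0.2, -2.1]
finger_gap: 0.0591
```

```bash

python3 -m inch '{"grip":[0.045,0.045,0.045],"dp":[[0,0,-0.002],[0,0,0],[0,0,0]],"yaw":[0,0,0]}'
python3 -m inch '{"grip":[0.045,0.045,0.045],"dp":[[0,0,-0.001],[0,0,0],[0,0,0]],"yaw":[0,0,0]}'
```

```text
clock: 15.75
tcp_pos: [0.6484, -0.1137, 0.0335]
tcp_rot: [[-0.119, 0.993, 0.0], [0.993, 0.119, 0.0], [0.0, 0.0, -1.0]]
wrist_force: [-0.8, 0.0, -2.2]
finger_gap: 0.0593
clock: 16.05
tcp_pos: [0.6485, -0.1137, 0.0327]
tcp_rot: [[-0.119, 0.993, 0.0], [0.993, 0.119, -0.0], [-0.0, 0.0, -1.0]]
wrist_force: [0.8, -0.1, -1.5]
finger_gap: 0.0595
```

```bash

python3 -m inch '{"grip":[0.045,0.045,0.045],"dp":[[0,0,-0.001],[0,0,0],[0,0,0]],"yaw":[0,0,0]}'
```

```text
clock: 16.35
tcp_pos: [0.6486, -0.1137, 0.0327]
tcp_rot: [[-0.119, 0.993, 0.001], [0.993, 0.119, -0.0], [-0.0, 0.001, -1.0]]
wrist_force: [-3.1, 0.9, 4.8]
finger_gap: 0.0597
```

Contact again at z≈0.033. Releasing, retreating, then going to the pot at (0.4665, 0.022).

```bash

python3 -m inch '{"grip":[0.065,0.075,0.085,0.094,0.094],"dp":[[0,0,0],[0,0,0],[0,0,0],[0,0,0],[0,0,0]],"yaw":[0,0,0,0,0]}'
python3 -m inch '{"grip":[0.094,0.094,0.094,0.094,0.094],"dp":[[0,0,0.005],[0,0,0.02],[0,0,0.03],[0,0,0.035],[0,0,0.035]],"yaw":[0,0,0,0,0]}'
python3 -m inch '{"grip":[0.094,0.094],"dp":[[0,0,0.015],[0,0,0]],"yaw":[0,0]}'
python3 - <<'E'
from h import *
c=cam('side'); save(c,'s5',(200,80,420,260),3.5)
E
```

```text
clock: 16.85
tcp_pos: [0.6484, -0.1136, 0.0312]
tcp_rot: [[-0.119, 0.993, -0.0], [0.993, 0.119, 0.0], [0.0, -0.0, -1.0]]
wrist_force: [1.0, -0.9, -0.7]
finger_gap: 0.0923
clock: 17.35
tcp_pos: [0.6482, -0.1136, 0.1579]
tcp_rot: [[-0.119, 0.993, -0.0], [0.993, 0.119, 0.0], [0.0, -0.0, -1.0]]
wrist_force: [0.5, 0.6, 0.4]
finger_gap: 0.0939
clock: 17.55
tcp_pos: [0.65, -0.114, 0.1752]
tcp_rot: [[-0.119, 0.993, 0.007], [0.993, 0.119, -0.002], [-0.003, 0.006, -1.0]]
wrist_force: [-0.1, -0.4, 0.0]
finger_gap: 0.094
```

View pics/s5.png

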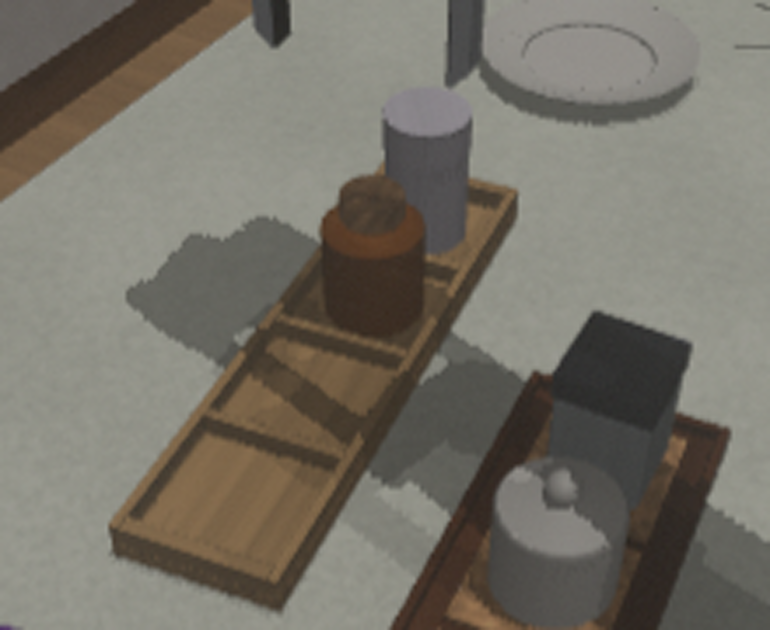

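The cork jar is upright in its pocket (crop 373,265). The pot on the tray (crop 560,540) is the white one, so it's the right target.

```bash

python3 -m inch '{"grip":[0.094,0.094,0.094,0.094,0.094],"dp":[[-0.01,0.0075,0],[-0.02,0.015,0],[-0.02,0.015,0],[-0.02,0.015,0],[-0.02,0.015,0]],"yaw":[-0.01,-0.01,-0.01,0,0]}'
python3 -m inch '{"grip":[0.094,0.094,0.094,0.094,0.094],"dp":[[-0.02,0.015,0],[-0.02,0.015,0],[-0.02,0.015,0],[-0.02,0.015,0],[-0.012,0.008,0]],"yaw":[0,0,0,0,0]}'
python3 -m inch '{"grip":[0.094,0.094],"dp":[[0,0,0],[0,0,0]],"yaw":[0,0]}'
python3 - <<'E'
from h import *
c=cam('wrist'); save(c,'w2'); print(np.round(proj(c,[(.4665,.022,.088),(.4665,.022,.065)]),1))
E
```

```text
clock: 18.1
tcp_pos: [0.556, -0.0453, 0.1678]
tcp_rot: [[-0.089, 0.996, -0.006], [0.996, 0.089, 0.001], [0.002, -0.006, -1.0]]
wrist_force: [-0.2, 0.4, 0.9]
finger_gap: 0.0937
clock: 18.6
tcp_pos: [0.4638, 0.0229, 0.1687]
tcp_rot: [[-0.09, 0.996, -0.005], [0.996, 0.09, 0.001], [0.001, -0.005, -1.0]]
wrist_force: [0.2, -0.3, 0.4]
finger_gap: 0.0938
clock: 18.8
tcp_pos: [0.4664, 0.0216, 0.1706]
tcp_rot: [[-0.089, 0.996, -0.001], [0.996, 0.089, -0.0], [-0.0, -0.001, -1.0]]
wrist_force: [-0.7, -0.5, -0.8]
finger_gap: 0.0942
[[322.4 209.2]
 [322.5 200.9]]
```

View pics/w2.png

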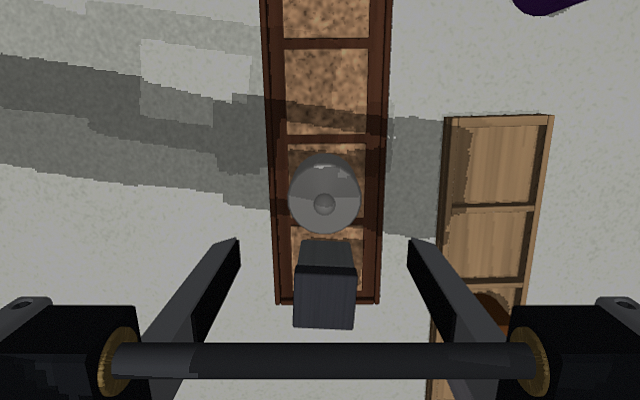

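The knob is at (324,203) against a predicted (322,209), about 1–2 mm further in +y. I'll shift +1.5 mm in y and grasp.

```bash

python3 -m inch '{"grip":[0.094,0.094,0.094,0.094,0.094],"dp":[[0,0.0015,-0.02],[0,0,-0.03],[0,0,-0.03],[0,0,-0.03],[0,0,-0.017]],"yaw":[0,0,0,0,0]}'
python3 -m inch '{"grip":[0.094,0.094,0.094,0.094],"dp":[[0,0,-0.008],[0,0,-0.003],[0,0,0],[0,0,0]],"yaw":[0,0,0,0]}'
python3 -m inch '{"grip":[0.05,0.05,0.05,0.05,0.05],"dp":[[0,0,0],[0,0,0],[0,0,0],[0,0,0],[0,0,0]],"yaw":[0,0,0,0,0]}' 25
python3 -m inch '{"grip":[0.05,0.05,0.05],"dp":[[0,0,0],[0,0,0],[0,0,0]],"yaw":[0,0,0]}'
```

```text
clock: 19.35
tcp_pos: [0.4654, 0.0227, 0.0414]
tcp_rot: [[-0.088, 0.996, -0.004], [0.996, 0.088, 0.0], [0.0, -0.004, -1.0]]
wrist_force: [-1.0, -0.2, -0.1]
finger_gap: 0.0942
clock: 19.75
tcp_pos: [0.4676, 0.0232, 0.0347]
tcp_rot: [[-0.089, 0.996, 0.002], [0.996, 0.089, -0.0], [-0.0, 0.002, -1.0]]
wrist_force: [-0.1, 0.5, -0.1]
finger_gap: 0.0941
clock: 20.25
tcp_pos: [0.4665, 0.0234, 0.0337]
tcp_rot: [[-0.089, 0.996, 0.001], [0.996, 0.089, 0.0], [-0.0, 0.001, -1.0]]
wrist_force: [-0.2, 0.1, 1.0]
finger_gap: 0.0633
clock: 20.55
tcp_pos: [0.4665, 0.0234, 0.0337]
tcp_rot: [[-0.089, 0.996, 0.0], [0.996, 0.089, 0.0], [0.0, 0.0, -1.0]]
wrist_force: [-0.8, -0.3, 1.6]
finger_gap: 0.0631
```

```bash

python3 -m inch '{"grip":[0.05,0.05,0.05,0.05,0.05],"dp":[[0,0,0.01],[0,0,0.025],[0,0,0.03],[0,0,0.03],[0,0,0.023]],"yaw":[0,0,0,0,0]}'
python3 -m inch '{"grip":[0.05,0.05,0.05,0.05,0.05],"dp":[[0.01,-0.003,0],[0.02,-0.006,0],[0.02,-0.006,0],[0.02,-0.006,0],[0.02,-0.006,0]],"yaw":[0.01,0.01,0.01,0,0]}'
python3 -m inch '{"grip":[0.05,0.05,0.05,0.05,0.05],"dp":[[0.02,-0.006,0],[0.02,-0.006,0],[0.02,-0.006,0],[0.02,-0.006,0],[0.002,-0.001,0]],"yaw":[0,0,0,0,0]}'
python3 -m inch '{"grip":[0.05,0.05,0.05],"dp":[[0,0,0],[0,0,0],[0,0,0]],"yaw":[0,0,0]}'
python3 -m inch '{"grip":[0.05,0.05,0.05,0.05,0.05],"dp":[[0,0,-0.015],[0,0,-0.028],[0,0,-0.028],[0,0,-0.02],[0,0,-0.016]],"yaw":[0,0,0,0,0]}'
python3 -m inch '{"grip":[0.05,0.05,0.05,0.05,0.05],"dp":[[0,0,-0.005],[0,0,-0.003],[0,0,-0.001],[0,0,0],[0,0,0]],"yaw":[0,0,0,0,0]}'
```

```text
clock: 21.05
tcp_pos: [0.4665, 0.0233, 0.1535]
tcp_rot: [[-0.089, 0.996, 0.001], [0.996, 0.089, -0.0], [-0.0, 0.001, -1.0]]
wrist_force: [0.6, 0.3, -1.6]
finger_gap: 0.0631
clock: 21.55
tcp_pos: [0.5567, -0.0041, 0.149]
tcp_rot: [[-0.119, 0.993, -0.003], [0.993, 0.119, 0.0], [0.001, -0.003, -1.0]]
wrist_force: [0.6, -0.1, -1.3]
finger_gap: 0.0631
clock: 22.05
tcp_pos: [0.6393, -0.0296, 0.148]
tcp_rot: [[-0.118, 0.993, -0.003], [0.993, 0.118, 0.0], [0.001, -0.003, -1.0]]
wrist_force: [-0.4, 0.7, -2.1]
finger_gap: 0.0633
clock: 22.35
tcp_pos: [0.6376, -0.0283, 0.1513]
tcp_rot: [[-0.119, 0.993, -0.001], [0.993, 0.119, 0.0], [0.0, -0.001, -1.0]]
wrist_force: [0.1, -0.4, -1.3]
finger_gap: 0.063
clock: 22.85
tcp_pos: [0.6367, -0.0283, 0.0417]
tcp_rot: [[-0.119, 0.993, -0.003], [0.993, 0.119, 0.0], [0.001, -0.003, -1.0]]
wrist_force: [-0.2, -0.2, -2.2]
finger_gap: 0.0633
clock: 23.35
tcp_pos: [0.6392, -0.0287, 0.0368]
tcp_rot: [[-0.119, 0.993, 0.002], [0.993, 0.119, -0.0], [-0.001, 0.002, -1.0]]
wrist_force: [0.8, -0.2, -1.9]
finger_gap: 0.0629
```

```bash

python3 -m inch '{"grip":[0.05,0.05,0.05],"dp":[[0,0,-0.003],[0,0,0],[0,0,0]],"yaw":[0,0,0]}'
python3 -m inch '{"grip":[0.05,0.05,0.05],"dp":[[0,0,-0.001],[0,0,0],[0,0,0]],"yaw":[0,0,0]}'
```

```text
clock: 23.65
tcp_pos: [0.6386, -0.0287, 0.0328]
tcp_rot: [[-0.119, 0.993, 0.001], [0.993, 0.119, -0.0], [-0.0, 0.001, -1.0]]
wrist_force: [0.5, 0.1, -1.5]
finger_gap: 0.0633
clock: 23.95
tcp_pos: [0.6387, -0.0287, 0.0328]
tcp_rot: [[-0.119, 0.993, 0.001], [0.993, 0.119, -0.0], [-0.0, 0.001, -1.0]]
wrist_force: [-1.2, -0.7, 5.8]
finger_gap: 0.0629
```

Contact. Release, retreat, and move to the square tin (0.4747, -0.063), turning to its measured yaw of about 0.02 rad.

```bash

python3 -m inch '{"grip":[0.068,0.076,0.085,0.094,0.094],"dp":[[0,0,0],[0,0,0],[0,0,0],[0,0,0],[0,0,0]],"yaw":[0,0,0,0,0]}'
python3 -m inch '{"grip":[0.094,0.094,0.094,0.094,0.094],"dp":[[0,0,0.005],[0,0,0.02],[0,0,0.03],[0,0,0.035],[0,0,0.035]],"yaw":[0,0,0,0,0]}'
python3 -m inch '{"grip":[0.094,0.094],"dp":[[0,0,0.015],[0,0,0]],"yaw":[0,0]}'
python3 -m inch '{"grip":[0.094,0.094,0.094,0.094,0.094],"dp":[[-0.01,-0.002,0],[-0.02,-0.004,0],[-0.02,-0.004,0],[-0.02,-0.004,0],[-0.02,-0.004,0]],"yaw":[-0.02,-0.02,-0.02,-0.02,-0.017]}'
python3 -m inch '{"grip":[0.094,0.094,0.094,0.094,0.094],"dp":[[-0.02,-0.004,0],[-0.02,-0.004,0],[-0.02,-0.004,0],[-0.014,-0.0045,0],[0,0,0]],"yaw":[0,0,0,0,0]}'
python3 -m inch '{"grip":[0.094,0.094],"dp":[[0,0,0],[0,0,0]],"yaw":[0,0]}'
python3 - <<'E'
from h import *
c=cam('wrist'); save(c,'w3',(200,100,500,325),2.6); print((np.round(proj(c,[(.4747,-.063,.089)]),1)-[200,100])*2.6)
c=cam('side'); save(c,'s6',(200,80,420,260),3.5)
E
```

```text
clock: 24.45
tcp_pos: [0.6383, -0.0286, 0.0312]
tcp_rot: [[-0.119, 0.993, -0.0], [0.993, 0.119, 0.0], [0.0, -0.0, -1.0]]
wrist_force: [0.4, -0.1, -0.3]
finger_gap: 0.0935
clock: 24.95
tcp_pos: [0.6381, -0.0286, 0.1578]
tcp_rot: [[-0.119, 0.993, -0.0], [0.993, 0.119, 0.0], [0.0, -0.0, -1.0]]
wrist_force: [0.1, -0.5, -0.2]
finger_gap: 0.0942
clock: 25.15
tcp_pos: [0.64, -0.0288, 0.1751]
tcp_rot: [[-0.119, 0.993, 0.007], [0.993, 0.119, -0.001], [-0.002, 0.006, -1.0]]
wrist_force: [0.6, -0.2, -0.5]
finger_gap: 0.0943
clock: 25.65
tcp_pos: [0.5453, -0.0466, 0.168]
tcp_rot: [[-0.02, 1.0, -0.006], [1.0, 0.02, 0.001], [0.001, -0.006, -1.0]]
wrist_force: [0.4, -0.6, -0.6]
finger_gap: 0.0939
clock: 26.15
tcp_pos: [0.4714, -0.0631, 0.1688]
tcp_rot: [[-0.02, 1.0, -0.005], [1.0, 0.02, 0.001], [0.001, -0.005, -1.0]]
wrist_force: [-0.1, 1.3, 0.1]
finger_gap: 0.0942
clock: 26.35
tcp_pos: [0.4743, -0.0629, 0.1704]
tcp_rot: [[-0.022, 1.0, -0.002], [1.0, 0.022, 0.001], [0.001, -0.002, -1.0]]
wrist_force: [-1.1, -0.2, -0.6]
finger_gap: 0.0937
[[320.06 287.56]]
```

View pics/w3.png

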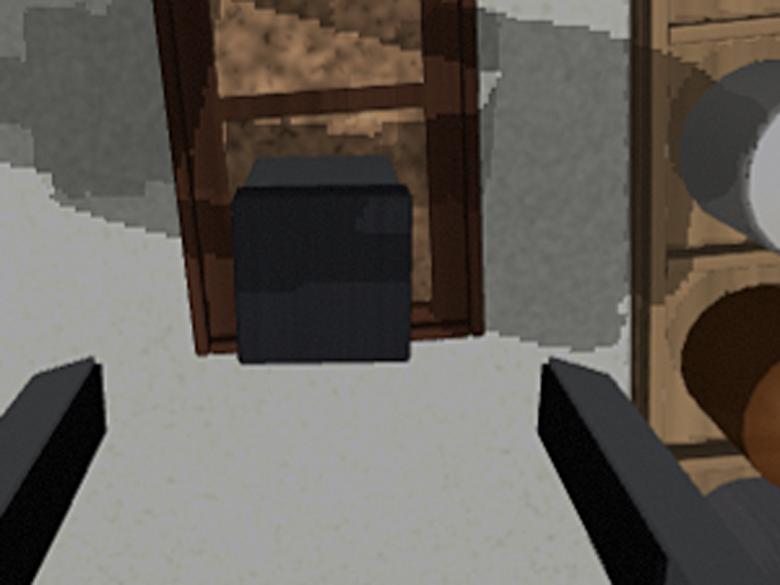

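View pics/s6.png

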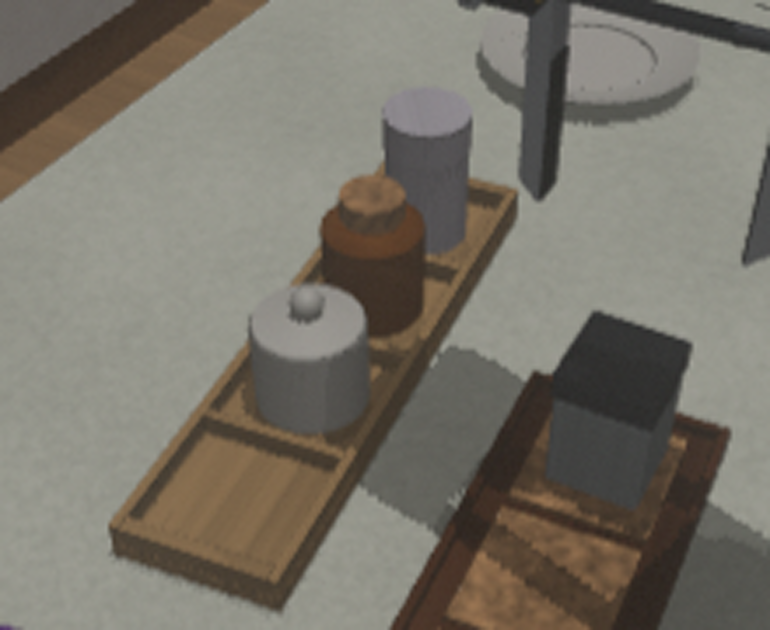

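The lid's centre is at crop (323,274) against a predicted (320,288), about +1.5 mm in y. Its edges are square to the jaws. The pot is upright in its pocket (side crop 308,365). Grasping the square tin.

```bash

python3 -m inch '{"grip":[0.094,0.094,0.094,0.094,0.094],"dp":[[0,0.0015,-0.02],[0,0,-0.03],[0,0,-0.03],[0,0,-0.03],[0,0,-0.017]],"yaw":[0,0,0,0,0]}'
python3 -m inch '{"grip":[0.094,0.094,0.094,0.094],"dp":[[0,0,-0.008],[0,0,-0.003],[0,0,0],[0,0,0]],"yaw":[0,0,0,0]}'
python3 -m inch '{"grip":[0.04,0.04,0.04,0.04,0.04],"dp":[[0,0,0],[0,0,0],[0,0,0],[0,0,0],[0,0,0]],"yaw":[0,0,0,0,0]}' 22
python3 -m inch '{"grip":[0.04,0.04,0.04,0.04],"dp":[[0,0,0],[0,0,0],[0,0,0],[0,0,0]],"yaw":[0,0,0,0]}'
```

```text
clock: 26.95
tcp_pos: [0.4731, -0.061, 0.0415]
tcp_rot: [[-0.022, 1.0, -0.004], [1.0, 0.022, 0.001], [0.001, -0.004, -1.0]]
wrist_force: [-0.1, 0.3, 1.5]
finger_gap: 0.0944
clock: 27.35
tcp_pos: [0.4755, -0.0619, 0.0347]
tcp_rot: [[-0.022, 1.0, 0.002], [1.0, 0.022, -0.001], [-0.001, 0.002, -1.0]]
wrist_force: [-0.6, 0.1, -0.3]
finger_gap: 0.0937
clock: 27.85
tcp_pos: [0.4744, -0.0617, 0.0336]
tcp_rot: [[-0.022, 1.0, 0.0], [1.0, 0.022, -0.0], [-0.0, 0.0, -1.0]]
wrist_force: [-0.6, -0.2, 0.3]
finger_gap: 0.0576
clock: 28.25
tcp_pos: [0.4744, -0.0617, 0.0335]
tcp_rot: [[-0.022, 1.0, 0.0], [1.0, 0.022, -0.0], [-0.0, 0.0, -1.0]]
wrist_force: [0.5, 0.5, -0.5]
finger_gap: 0.054
```

```bash

python3 -m inch '{"grip":[0.04,0.04,0.04,0.04,0.04],"dp":[[0,0,0.01],[0,0,0.025],[0,0,0.03],[0,0,0.03],[0,0,0.023]],"yaw":[0,0,0,0,0]}'
python3 -m inch '{"grip":[0.04,0.04,0.04,0.04,0.04],"dp":[[0.01,0.0077,0],[0.02,0.0153,0],[0.02,0.0153,0],[0.02,0.0153,0],[0.02,0.0153,0]],"yaw":[0.01,0.02,0.02,0.02,0.02]}'
python3 -m inch '{"grip":[0.04,0.04,0.04,0.04,0.04],"dp":[[0.02,0.0153,0],[0.02,0.0153,0],[0.02,0.0153,0],[0.0037,0.0029,0],[0,0,0]],"yaw":[0.008,0,0,0,0]}'
python3 -m inch '{"grip":[0.04,0.04],"dp":[[0,0,0],[0,0,0]],"yaw":[0,0]}'
python3 - <<'E'
from h import *
c=cam('side'); save(c,'s7',(180,40,420,260),2.7)
E
```

```text
clock: 28.75
tcp_pos: [0.4746, -0.0617, 0.1537]
tcp_rot: [[-0.022, 1.0, 0.002], [1.0, 0.022, -0.0], [-0.0, 0.002, -1.0]]
wrist_force: [-0.7, -0.0, -2.2]
finger_gap: 0.0538
clock: 29.25
tcp_pos: [0.5646, 0.0088, 0.1492]
tcp_rot: [[-0.113, 0.994, -0.003], [0.994, 0.113, 0.001], [0.001, -0.003, -1.0]]
wrist_force: [0.1, -0.7, -1.9]
finger_gap: 0.0538
clock: 29.75
tcp_pos: [0.6276, 0.0569, 0.1491]
tcp_rot: [[-0.121, 0.993, -0.004], [0.993, 0.121, -0.0], [0.0, -0.004, -1.0]]
wrist_force: [1.1, -0.1, -1.7]
finger_gap: 0.0538
clock: 29.95
tcp_pos: [0.6273, 0.0555, 0.1512]
tcp_rot: [[-0.119, 0.993, -0.001], [0.993, 0.119, -0.0], [-0.0, -0.001, -1.0]]
wrist_force: [-0.4, -0.1, -1.4]
finger_gap: 0.0539
```

View pics/s7.png

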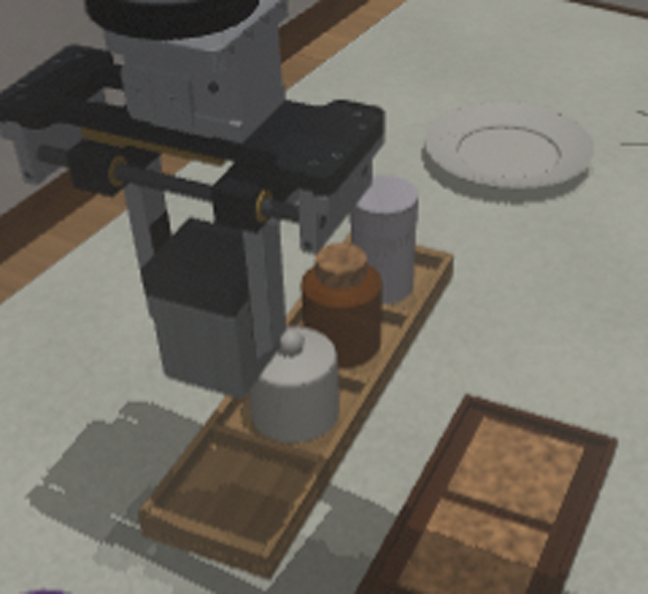

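The square tin (crop 205,305) hangs upright above the empty left pocket. Lowering.

```bash

python3 -m inch '{"grip":[0.04,0.04,0.04,0.04,0.04],"dp":[[0,0,-0.015],[0,0,-0.028],[0,0,-0.028],[0,0,-0.02],[0,0,-0.016]],"yaw":[0,0,0,0,0]}'
python3 -m inch '{"grip":[0.04,0.04,0.04,0.04,0.04],"dp":[[0,0,-0.005],[0,0,-0.003],[0,0,-0.001],[0,0,0],[0,0,0]],"yaw":[0,0,0,0,0]}'
python3 -m inch '{"grip":[0.04,0.04,0.04],"dp":[[0,0,-0.003],[0,0,0],[0,0,0]],"yaw":[0,0,0]}'
python3 -m inch '{"grip":[0.04,0.04,0.04],"dp":[[0,0,-0.001],[0,0,0],[0,0,0]],"yaw":[0,0,0]}'
```

```text
clock: 30.5
tcp_pos: [0.6265, 0.0557, 0.0417]
tcp_rot: [[-0.119, 0.993, -0.003], [0.993, 0.119, -0.0], [0.0, -0.003, -1.0]]
wrist_force: [-0.7, -0.2, -2.4]
finger_gap: 0.0538
clock: 31.0
tcp_pos: [0.6289, 0.0561, 0.0368]
tcp_rot: [[-0.12, 0.993, 0.002], [0.993, 0.12, 0.0], [-0.0, 0.002, -1.0]]
wrist_force: [0.8, -0.3, -1.0]
finger_gap: 0.0539
clock: 31.3
tcp_pos: [0.6282, 0.0561, 0.0326]
tcp_rot: [[-0.12, 0.993, 0.0], [0.993, 0.12, 0.0], [-0.0, 0.0, -1.0]]
wrist_force: [0.6, 0.4, -2.7]
finger_gap: 0.0536
clock: 31.6
tcp_pos: [0.6282, 0.0561, 0.0326]
tcp_rot: [[-0.12, 0.993, 0.001], [0.993, 0.12, -0.0], [-0.0, 0.001, -1.0]]
wrist_force: [-2.7, 0.5, 5.4]
finger_gap: 0.0537
```

Contact. Release, rise, and pull back away from the rack for a clear view.

```bash

python3 -m inch '{"grip":[0.06,0.07,0.08,0.094,0.094],"dp":[[0,0,0],[0,0,0],[0,0,0],[0,0,0],[0,0,0]],"yaw":[0,0,0,0,0]}'
python3 -m inch '{"grip":[0.094,0.094,0.094,0.094,0.094],"dp":[[0,0,0.005],[0,0,0.02],[0,0,0.03],[0,0,0.035],[0,0,0.035]],"yaw":[0,0,0,0,0]}'
python3 -m inch '{"grip":[0.094,0.094,0.094,0.094,0.094],"dp":[[-0.01,0,0.03],[-0.03,0,0.03],[-0.04,0,0],[-0.04,0,0],[-0.04,0,0]],"yaw":[0,0,0,0,0]}'
python3 -m inch '{"grip":[0.094,0.094,0.094,0.094,0.094],"dp":[[-0.04,0,0],[-0.04,0,0],[-0.03,0,0],[-0.01,0,0],[0,0,0]],"yaw":[0,0,0,0,0]}'
python3 - <<'E'
from h import *
c=cam('top'); save(c,'t8'); save(c,'t8c',(250,80,450,180),4)
c=cam('side'); save(c,'s8',(200,80,420,260),3.5)
E
```

```text
clock: 32.1
tcp_pos: [0.6281, 0.0561, 0.0312]
tcp_rot: [[-0.12, 0.993, -0.0], [0.993, 0.12, -0.0], [-0.0, -0.0, -1.0]]
wrist_force: [-0.2, 0.4, -0.1]
finger_gap: 0.0886
clock: 32.6
tcp_pos: [0.6278, 0.0561, 0.1579]
tcp_rot: [[-0.12, 0.993, -0.0], [0.993, 0.12, 0.0], [0.0, -0.0, -1.0]]
wrist_force: [0.6, 0.3, 0.9]
finger_gap: 0.0939
clock: 33.1
tcp_pos: [0.4668, 0.0561, 0.2173]
tcp_rot: [[-0.12, 0.993, 0.002], [0.993, 0.12, -0.0], [-0.0, 0.002, -1.0]]
wrist_force: [0.1, -0.8, 0.8]
finger_gap: 0.094
clock: 33.6
tcp_pos: [0.3479, 0.0561, 0.2174]
tcp_rot: [[-0.12, 0.993, 0.003], [0.993, 0.12, 0.0], [-0.0, 0.003, -1.0]]
wrist_force: [0.6, -0.6, 0.5]
finger_gap: 0.0938
```

View pics/t8c.png

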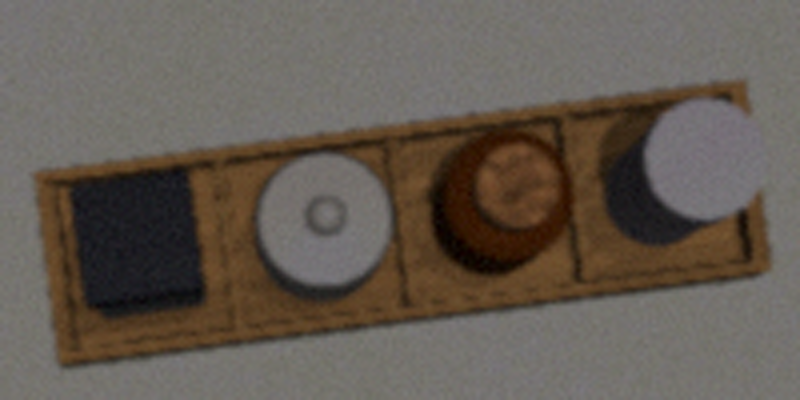

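View pics/s8.png

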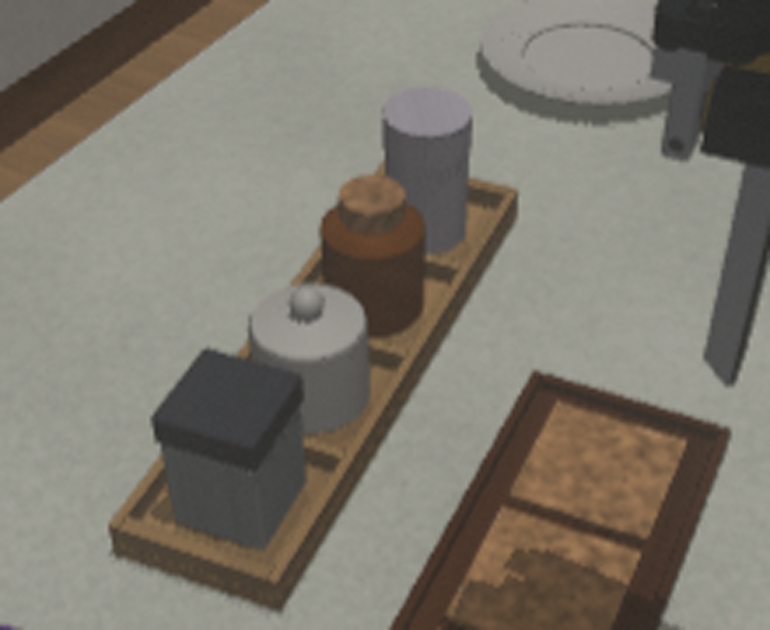

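```bash
python3 - <<'E'
from h import *
c=cam('top')
P=ray(c,np.array([(138,237),(327,214),(517,183),(703,159)])/4+np.array([250,80]),[.088,.087,.093,.098])[:,:2]
y=.1175;R=np.array([[np.cos(y),-np.sin(y)],[np.sin(y),np.cos(y)]])
print(np.round((P-[.6435,-.0706])@R,4))
s=manip.get_state();print(s['clock'],s['wrist_force'],np.abs(s['dq']).max())
E
```

```text
[[-1.000e-03  1.251e-01]
 [-1.400e-03  4.080e-02]
 [ 6.000e-04 -4.360e-02]
 [-1.000e-04 -1.250e-01]]
33.75 [-0.83027971 -0.17627817 -0.37289532] 0.7588503418227355
```

All four are within 3 mm of their pocket centres and upright, and the gripper is clear. Handing in.

```bash
python3 -m inch '{"grip":[0.094,0.094],"dp":[[0,0,0],[0,0,0]],"yaw":[0,0]}'; python3 -c "
from station import manip
print(manip.finish_job())"
```

```text
clock: 33.95
tcp_pos: [0.3487, 0.056, 0.2162]
tcp_rot: [[-0.12, 0.993, -0.001], [0.993, 0.12, -0.0], [0.0, -0.001, -1.0]]
wrist_force: [0.6, 0.0, -0.3]
finger_gap: 0.0946
the job is handed in; nothing more can be done
None
```

I moved all four containers into the rack in mirrored order and handed the job in at about 34 s of the 96 s allowed. From left to right the rack now holds the square tin, lidded pot, cork jar and round tin. The purple look-alike was never touched.

- **Position:** the last top view puts each container within about 3 mm of its pocket's centre, along the row and across it.
- **Standing:** each one was lowered until a force of about 5 N showed it had reached the pocket floor. All four look upright in the last side view.
- **Robot:** the gripper is open and well clear of everything, with no contact force at the wrist.
- **Small disagreements:** some measured positions were 1–2 mm off the predicted ones in the wrist camera. I corrected for this before gripping the pot and the square tin. Both tins measured about 54 mm in the jaws, so they were probably held at the lid rim. Neither slipped nor tilted.

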